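# Pack the backup drives into the stack-nest trays

### The job

Pack the three orange drives away in the tray without a grip bar: the largest flat in the middle of its floor, then the middle-sized one centred on it, then the smallest centred on that, all with their long sides parallel. Then set the tray with the grip bar on top, turned so that its white label tab is at the opposite end from the lower tray's and it stands level on the rim lugs above the drives instead of nesting. Set things down rather than dropping them, leave everything else where it is, and let go of everything at the end.

Things in the scene. Friction and masses are not known exactly. Their poses are not given: they have to be found in the camera images.
- lower_tray: Fixed blue stack-nest tray WITHOUT grip bar, open top, 70 high; rim 204 (x) x 176 (y), bottom 180 x 152, floor 4 thick (mm). Inside clear 174 (x) x 108 (y): most room for fingers closing along x. Four lugs under the long rims at x=+62 and -28, in to y=+-63, tops 61 above the underside; white label tab at the +x end's rim, 16 long, 70 wide. Origin: centre of underside, z up
- upper_tray_mid (a point): Loose blue tray (0.26 kg), same as the lower but WITH a bar across its middle: 12 mm thick (x), 120 long (y), top 78 above the underside. White tab at its +x end. Point: tray centre, 35 above the underside. Under its lugs wall and floor are recessed: same way round it nests; turned 180 deg its bottom enters the rim with 7 mm play and stands on the lugs, underside 61 above the lower's underside
- large_drive_mid (a point): the largest of three rugged portable drives (orange rim, aluminium top): a flat box 80 mm long (along its y), 54 mm wide (along x), 18 mm thick, lying flat. The point is its centre, 9 mm above its underside; z is up
- medium_drive_mid (a point): the middle-sized of three rugged portable drives (orange rim, aluminium top): a flat box 68 mm long (along its y), 44 mm wide (along x), 15 mm thick, lying flat. The point is its centre, 7.5 mm above its underside; z is up
- small_drive_mid (a point): the smallest of three rugged portable drives (orange rim, aluminium top): a flat box 54 mm long (along its y), 34 mm wide (along x), 14 mm thick, lying flat. The point is its centre, 7 mm above its underside; z is up
- enclosure: bystander: slim ribbed aluminium drive enclosure, 98 x 36 x 13 mm (long along its y), loose. Origin: centre of the underside
- dispenser: bystander: push dispenser for tiny screws, clear plastic cylinder 50 mm across with a white top, 60 mm high, loose. Origin: centre of the underside
- bit_case: bystander: black plastic bit case, 78 x 45 x 22 mm (long along its y), loose. Origin: centre of the underside
Not all that is in view belongs to the job. What is shaped like the part that bears large_drive_mid but blue or turquoise is not meant. What is shaped like the part that bears small_drive_mid but green is not meant.

How it is judged:
By the outcome, as a careful person would: the job done as asked, in the order asked, and still so for the second after the job is handed in, with the robot touching nothing.
It also fails if it takes over 109 s, if anything falls off the work surface, if the arm or the gripper's body presses on something with over 40 N, if the wrist force passes 120 N, or if a joint passes its speed limit or range.

### The arm

A 6-joint arm with a two-finger parallel gripper is mounted at the origin on the work surface. World frame = base frame: x ahead of the robot, y to its left, z up, the work surface at z = 0. Lengths are in m, angles in rad, forces in N, time in s.
With the tool pointing down it reaches from about 0.425 to 1.125 m from the base axis. Payload 14.9 kg.
Tool frame: the origin (TCP) lies between the finger pads; the fingertips stand tcp_to_tips ahead of it and the grasp point (between the pads) lies 3 mm ahead of it (tcp_to_tips is the distance from the TCP to the fingertips, in m); z points along the fingers, y is the line along which they close (so a half turn about z gives the same grasp; the last joint's range is limited). The gripper opens to 91 mm and grips with 3 to 60 N. Pads are 32 mm wide; open, the fingers measure 118 mm over their backs; the gripper's body (76 mm by 178 mm) begins 60 mm behind the grasp point.
Start: joints at [1.265, 0.379, 1.734, -0, 1.028, -0.033], TCP at [0.189, 0.674, 0.236] pointing down, gripper open.
Joint ranges: [-2.77, 2.77], [-0.74, 2.19], [0, 2.66], [-1.06, 4.2], [0.31, 2.87], [-3.08, 3.08]. Speed limits (rad/s): [1.89, 1.89, 2.39, 3.14, 3.14, 3.14].

### API

Orientations are given as a unit quaternion [w, x, y, z].
In Python, from plant import * gives the robot as it stands. The module is installed in compiled form; this text tells all that it offers.
- The arm moves only by the tool move_arm, never from a script. Its argument "plan" is a list of rows, each an object of numbers: "tx", "ty", "tz": the shift along the tool's x, y, z as a fraction of full scale; "wx", "wy", "wz": the turn, a rotation vector about the tool's x, y, z as a fraction of full scale. In form: [{"tx": .., "ty": .., "tz": .., "wx": .., "wy": .., "wz": ..}, ...]. A call has 1 to 12 rows; each row is the pose to reach, as a shift and turn from the pose commanded when the call began, along the tool's axes at that moment; what a row does not reach only later rows make up. Full scale, the value 1, is 0.25 m for a shift and 45 degrees for a turn. A row lasts 1/8 s, in which the tool goes at most 62.5 mm and 10.7 degrees, less where a joint would pass 70% of its speed; a pose out of reach is approached as far as the arm can. A call with a number of a shift or a turn outside -1 to 1 is refused whole. A call with a gripper value outside its range is refused whole. "hand" is the gripper's target within -1 to 1 (fully open at 1, half-way at 0, shut at -1), set as the call begins (left out, the last holds). The fingers move at their own pace and stop on an object; "grip_force" is the grip in N (left out, the last holds). Time passes only in rows, so rows that repeat a pose let the fingers close. It gives the time, the measured TCP pose, the force, the opening and the grip force at its end, in the units of the state.
- read_state(): the state, without advancing time (a new reading comes with each control period).
- capture(name): name is "scene" or "top" or "wrist"; returns the picture (400x640x3 uint8, red, green, blue); there is no depth.
- camera_info(name): a dict with "mtx" (3x3 intrinsics, pixels), "rvec" (rotation vector, rad) and "tvec" (3), from world to camera coordinates, as OpenCV has them. Camera axes: x right, y down, z forward; pixel columns grow to the right and rows downward; lengths in m; the calibration is good to about 2 mm. A picture is of the moment at which its call begins: read the wrist's pose just before it. camera_info takes no time and is no camera call; for the wrist camera it gives the pose at the moment of the call.
- close_job(): hands the job in; it is judged then, once.
The state is a dict: "time_s": time; "joint_positions": joint angles; "joint_velocities": joint speeds; "effort": joint torques, N m; "eef_pos": TCP position; "tool_rot": TCP orientation; "contact_force": force on the tool from outside, world axes, zero at the start; "torque": the same for the moment, N m; "opening": finger opening in m; "finger_force": force on a finger pad.
Only numpy, scipy, OpenCV 4.12 (cv2) and the standard library are available. Lean on these libraries where they do the work, as an engineer would, in place of code of your own. Each camera call takes 0.05 s, during which the arm holds its last target. There are 200 camera calls.

## Working session

There is one attempt and no reset: what is moved stays moved. The work goes in short steps, Python scripts to look and compute and a tool call to move; the robot and the scene stay as the last step left them, time stands still between calls to the robot, and variables do not carry over. Pictures are saved under pics/ and viewed, at most 14 in all, crops included, and the job is handed in when it is done.

Besides the shell and the picture viewer there is one more tool, called after ">>>" as name(argument=value, ...) on one line, values as JSON. move_arm: Moves the arm, as the interface text tells. Shift numbers are shares of 0.25 m and turn numbers shares of 45 degrees, none past 1 either way. Its arguments: {"type":"object","properties":{"plan":{"type":"array"},"hand":{"type":"number"},"grip_force":{"type":"number"}},"required":["plan"]}

```bash
mkdir -p pics; python3 - <<'E'
from plant import *
import cv2
s=read_state();print(s)
for n in("scene","top"):
    im=capture(n);cv2.imwrite(f"pics/{n}0.png",im[:,:,::-1]);print(n,camera_info(n))
E
```

```text
{'time_s': 0.0, 'joint_positions': array([ 1.26473887e+00,  3.79395936e-01,  1.73480453e+00, -1.89495363e-05,
        1.02848894e+00, -3.33328010e-02]), 'joint_velocities': array([ 3.27745409e-04,  1.34326235e-05,  7.56760944e-04, -3.04928361e-04,
        1.16900030e-04,  4.74111159e-04]), 'effort': array([-4.82743359e-03, -7.63742352e+01, -4.34350920e+01,  6.49674819e-02,
        4.23141662e-02, -8.55292592e-05]), 'eef_pos': array([0.18846506, 0.67375291, 0.23528531]), 'tool_rot': array([-8.46141963e-05,  1.35935249e-01,  9.90717572e-01, -5.41866765e-04]), 'contact_force': array([0.00828581, 0.07338905, 1.07866327]), 'torque': array([ 0.04279754, -0.01105785,  0.02412268]), 'finger_force': 0.0, 'opening': 0.09130958839762211}
scene {'mtx': array([[427.51636605,   0.        , 321.06871333],
       [  0.        , 427.51636605, 206.58175636],
       [  0.        ,   0.        ,   1.        ]]), 'rvec': array([ 1.73064005,  1.58552046, -0.79269852]), 'tvec': array([-0.05900169, -0.30371151,  1.56037151])}
top {'mtx': array([[458.33638739,   0.        , 315.04293339],
       [  0.        , 458.33638739, 205.1499064 ],
       [  0.        ,   0.        ,   1.        ]]), 'rvec': array([ 2.17662737, -2.20789331,  0.10479298]), 'tvec': array([-0.00901787,  0.55368683,  1.10899228])}
```

View pics/top0.png

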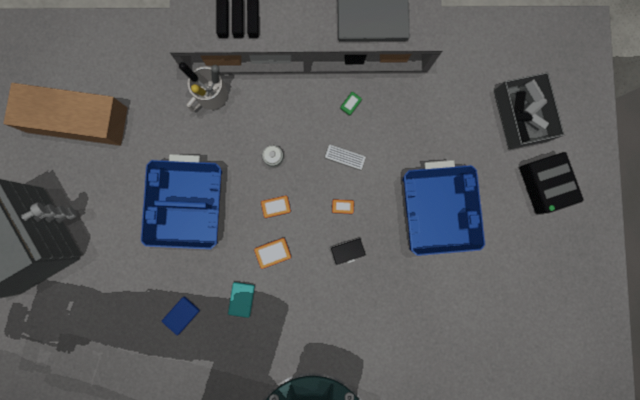

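View pics/scene0.png

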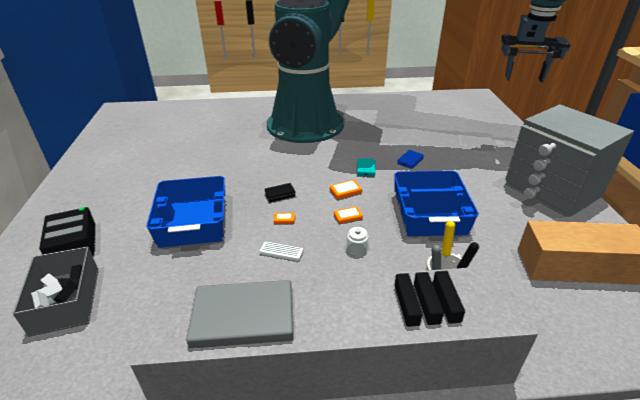

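The top view shows the lower tray (no bar) at about (443,209), the barred tray at (183,204), and the drives at L (273,252), M (275,207) and S (343,206). Both tabs point up in the image (+x). I'll enlarge a crop.

```bash
cat > h.py <<'E'
from plant import *
import cv2, numpy as np
from scipy.spatial.transform import Rotation as R
def unproj(cam,uv,z):
    c=camera_info(cam) if isinstance(cam,str) else cam
    Rm=cv2.Rodrigues(c["rvec"])[0]; o=-Rm.T@c["tvec"]
    uv=np.atleast_2d(uv).astype(float)
    d=np.c_[uv,np.ones(len(uv))]@np.linalg.inv(c["mtx"]).T@Rm
    return o+d*((z-o[2])/d[:,2])[:,None]
def orange(im):
    hsv=cv2.cvtColor(im,cv2.COLOR_RGB2HSV)
    m=cv2.inRange(hsv,(5,120,80),(22,255,255))
    cs,_=cv2.findContours(m,cv2.RETR_EXTERNAL,cv2.CHAIN_APPROX_NONE)
    return [c for c in cs if cv2.contourArea(c)>100]
def rect(cam,c,z):
    p=unproj(cam,c.reshape(-1,2),z)[:,:2]
    (x,y),(a,b),t=cv2.minAreaRect((p*1000).astype(np.float32))
    if a<b: t+=90
    return np.round([x/1000,y/1000]+[max(a,b),min(a,b),(t+90)%180-90],4)
E
python3 - <<'E'
from h import *
im=cv2.imread("pics/top0.png")
for c in orange(im[:,:,::-1].copy()): print(c.mean(axis=(0,1)),rect("top",c,0.012))
a=cv2.resize(im[145:265,135:235],None,fx=4,fy=4,interpolation=2)
b=cv2.resize(im[145:265,395:495],None,fx=4,fy=4,interpolation=2)
cv2.imwrite("pics/tr.png",np.hstack([a,b]))
E
```

```text
[272.35416667 252.57291667] [  0.4382   0.0901  80.395   53.9406 -70.6149]
[342.5        206.06451613] [ 5.50800e-01 -8.54000e-02  5.37119e+01  3.37022e+01  8.54139e+01]
[275.28395062 206.25925926] [  0.5529   0.0815  67.3826  43.506  -78.145 ]
```

View pics/tr.png

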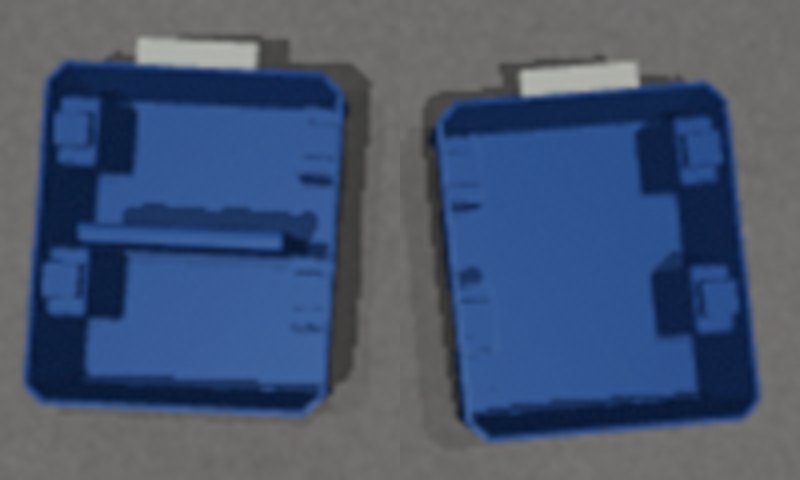

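The crop shows rim corners at about (47,64)–(340,412) for the barred tray and (436,85)–(758,440) for the lower one. Both tabs are at the top. I'll fit rim rectangles at z=0.07.

```bash
python3 - <<'E'
from h import *
im=cv2.imread("pics/top0.png")[:,:,::-1].copy()
hsv=cv2.cvtColor(im,cv2.COLOR_RGB2HSV)
m=cv2.inRange(hsv,(105,120,35),(125,255,255))
cs,_=cv2.findContours(m,cv2.RETR_EXTERNAL,cv2.CHAIN_APPROX_NONE)
for c in cs:
    if cv2.contourArea(c)>1500: print(c.mean(axis=(0,1)),rect("top",c,0.07))
# tab centers
print(unproj("top",[[135+197/4,145+54/4],[395+179/4,145+80/4]],.07))
print(R.from_quat([0,0,0,1]).as_matrix()[0,0], camera_info("wrist"))
im=capture("wrist");cv2.imwrite("pics/w0.png",im[:,:,::-1])
E
```

```text
[443.57627119 210.10847458] [  0.5352  -0.3198 202.3403 177.8808   3.9609]
[180.72       204.39666667] [  0.5574   0.2981 202.7698 176.9725  -3.4949]
[[ 0.6645558   0.29161923  0.07      ]
 [ 0.64187711 -0.31505951  0.07      ]]
1.0 {'mtx': array([[287.14156075,   0.        , 317.67548705],
       [  0.        , 287.14156075, 200.1196837 ],
       [  0.        ,   0.        ,   1.        ]]), 'rvec': array([-2.33686031, -1.77252224, -0.22266182]), 'tvec': array([-0.69937132, -0.02830588,  0.38970684])}
```

View pics/w0.png

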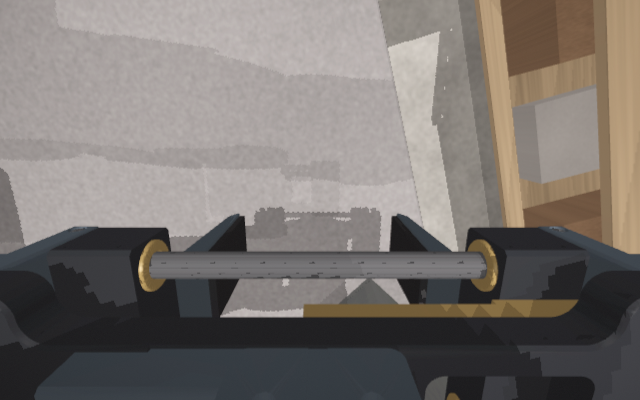

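The wrist view looks ahead of the gripper; the fingers appear at rows 220–320, with no parts in view. Next is a helper that works out the moves.

```bash
cat >> h.py <<'E'
def yaw_rot(phi): # tool down, tool y at world angle phi (deg)
    a=np.deg2rad(phi); y=np.array([np.cos(a),np.sin(a),0]); z=np.array([0,0,-1.]); x=np.cross(y,z)
    return R.from_matrix(np.c_[x,y,z])
def pose():
    s=read_state(); q=s["tool_rot"]; return s["eef_pos"],R.from_quat([q[1],q[2],q[3],q[0]]),s
def go(x,y,z,phi):
    p,r,s=pose()
    t=r.inv().apply(np.array([x,y,z])-p)/.25
    w=np.rad2deg((r.inv()*yaw_rot(phi)).as_rotvec())/45
    print("t",np.round(t,3),"w",np.round(w,3))
E
python3 - <<'E'
from h import *
import plant
print([n for n in dir(plant) if n[0]!='_'], getattr(plant,'tcp_to_tips',None))
p,r,s=pose()
c=camera_info("wrist");Rm=cv2.Rodrigues(c["rvec"])[0];o=-Rm.T@c["tvec"]
print(r.inv().apply(o-p), r.inv().apply(Rm[2]))
go(.438,.09,.2,29.4)
E
```

```text
['Unreachable', 'camera_info', 'capture', 'close_job', 'read_state', 'tcp_to_tips'] 0.022
[ 0.06916973 -0.00015096 -0.14867989] [-2.48283033e-01  1.95810602e-04  9.68687513e-01]
t [-1.59  -1.98   0.143] w [-0.001  0.     0.999]
```

>>> move_arm(plan=[{"tx": -0.8, "ty": -0.98, "tz": 0.05, "wz": 0.98}, {"tx": -0.8, "ty": -0.98, "tz": 0.05, "wz": 0.98}, {"tx": -0.8, "ty": -0.98, "tz": 0.05, "wz": 0.98}, {"tx": -0.8, "ty": -0.98, "tz": 0.05, "wz": 0.98}, {"tx": -0.8, "ty": -0.98, "tz": 0.05, "wz": 0.98}, {"tx": -0.8, "ty": -0.98, "tz": 0.05, "wz": 0.98}, {"tx": -0.8, "ty": -0.98, "tz": 0.05, "wz": 0.98}, {"tx": -0.8, "ty": -0.98, "tz": 0.05, "wz": 0.98}], hand=0.7, grip_force=15)

```text
invalid input
```

```bash
python3 -c "
from h import *
go(.438,.09,.2,19.4)"
```

```text
t [-1.59  -1.98   0.143] w [-1.000e-03  0.000e+00  1.222e+00]
```

>>> move_arm(plan=[{"tx": -0.8, "ty": -0.98, "tz": 0.05, "wx": 0, "wy": 0, "wz": 0.98}, {"tx": -0.8, "ty": -0.98, "tz": 0.05, "wx": 0, "wy": 0, "wz": 0.98}, {"tx": -0.8, "ty": -0.98, "tz": 0.05, "wx": 0, "wy": 0, "wz": 0.98}, {"tx": -0.8, "ty": -0.98, "tz": 0.05, "wx": 0, "wy": 0, "wz": 0.98}, {"tx": -0.8, "ty": -0.98, "tz": 0.05, "wx": 0, "wy": 0, "wz": 0.98}, {"tx": -0.8, "ty": -0.98, "tz": 0.05, "wx": 0, "wy": 0, "wz": 0.98}, {"tx": -0.8, "ty": -0.98, "tz": 0.05, "wx": 0, "wy": 0, "wz": 0.98}, {"tx": -0.8, "ty": -0.98, "tz": 0.05, "wx": 0, "wy": 0, "wz": 0.98}], hand=0.7, grip_force=15)

```text
time_s: 1.15
eef_pos: [0.315, 0.3853, 0.2235]
tool_rot: [-0.0, 0.497, 0.867, 0.0]
contact_force: [-0.2, 0.8, -1.1]
opening: 0.0776
finger_force: 0.0
```

```bash
python3 -c "
from h import *
go(.438,.09,.2,19.4)"
```

```text
t [-1.268 -0.172  0.094] w [ 0.    -0.     0.243]
```

>>> move_arm(plan=[{"tx": -0.9, "ty": -0.17, "tz": 0.09, "wx": 0, "wy": 0, "wz": 0.24}, {"tx": -0.9, "ty": -0.17, "tz": 0.09, "wx": 0, "wy": 0, "wz": 0.24}, {"tx": -0.9, "ty": -0.17, "tz": 0.09, "wx": 0, "wy": 0, "wz": 0.24}, {"tx": -0.9, "ty": -0.17, "tz": 0.09, "wx": 0, "wy": 0, "wz": 0.24}, {"tx": -0.9, "ty": -0.17, "tz": 0.09, "wx": 0, "wy": 0, "wz": 0.24}])

```text
time_s: 1.78
eef_pos: [0.3925, 0.1675, 0.2007]
tool_rot: [-0.0, 0.578, 0.816, -0.0]
contact_force: [0.7, -0.0, 0.6]
opening: 0.0772
finger_force: 0.0
```

```bash
python3 -c "
from h import *
go(.438,.09,.2,19.4)"
```

```text
t [-0.353  0.069  0.003] w [-0.001  0.    -0.001]
```

>>> move_arm(plan=[{"tx": -0.35, "ty": 0.07, "tz": 0, "wx": 0, "wy": 0, "wz": 0}, {"tx": -0.35, "ty": 0.07, "tz": 0, "wx": 0, "wy": 0, "wz": 0}, {"tx": -0.35, "ty": 0.07, "tz": 0, "wx": 0, "wy": 0, "wz": 0}, {"tx": -0.35, "ty": 0.07, "tz": 0, "wx": 0, "wy": 0, "wz": 0}])

```text
time_s: 2.28
eef_pos: [0.4373, 0.0931, 0.2008]
tool_rot: [-0.0, 0.577, 0.817, -0.0]
contact_force: [0.9, 0.4, -0.6]
opening: 0.0776
finger_force: 0.0
```

```bash
cat >> h.py <<'E'
def look(name,z):
    c=camera_info("wrist");im=capture("wrist")
    cv2.imwrite(f"pics/{name}.png",im[:,:,::-1])
    for k in orange(im): print(k.mean(axis=(0,1)).round(),rect(c,k,z))
    print("pose",pose()[0])
E
python3 -c "
from h import *
look('w1',.012)
go(.438,.09,.026,19.4)"
```

```text
[419. 310.] [ 6.245000e-01 -1.740000e-02  3.908181e+02  2.452960e+01  1.949540e+01]
[461. 265.] [ 6.45000e-01  5.59000e-02  7.36855e+01  2.78156e+01 -5.92570e+01]
[174. 265.] [ 2.99900e-01 -6.61000e-02  7.36333e+01  2.78528e+01 -8.18596e+01]
[409. 210.] [ 0.5503  0.0942 45.5244 45.3956 11.963 ]
[318. 187.] [  0.4391   0.091   79.7955  54.0102 -70.6506]
pose [0.43722531 0.09313668 0.20084148]
t [-0.013 -0.001  0.699] w [-0.    -0.     0.004]
```

View pics/w1.png

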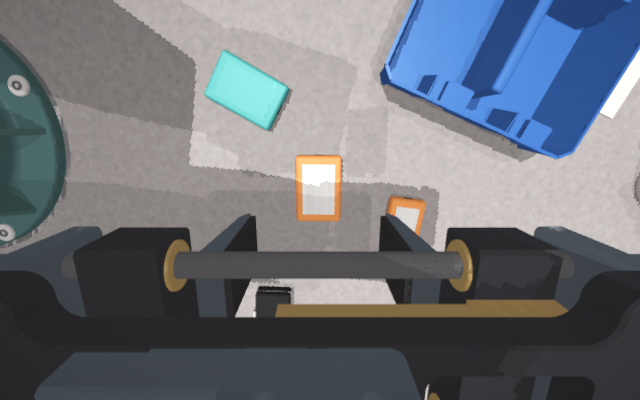

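The wrist view shows the large drive at (318,187), well between the finger planes, and agrees with the top camera to 1 mm. I'll descend and grip.

>>> move_arm(plan=[{"tx": -0.012, "ty": 0.001, "tz": 0.2, "wx": 0, "wy": 0, "wz": 0.003}, {"tx": -0.012, "ty": 0.001, "tz": 0.4, "wx": 0, "wy": 0, "wz": 0.003}, {"tx": -0.012, "ty": 0.001, "tz": 0.6, "wx": 0, "wy": 0, "wz": 0.003}, {"tx": -0.012, "ty": 0.001, "tz": 0.7, "wx": 0, "wy": 0, "wz": 0.003}, {"tx": -0.012, "ty": 0.001, "tz": 0.7, "wx": 0, "wy": 0, "wz": 0.003}, {"tx": -0.012, "ty": 0.001, "tz": 0.7, "wx": 0, "wy": 0, "wz": 0.003}])

```text
time_s: 3.08
eef_pos: [0.4386, 0.09, 0.026]
tool_rot: [-0.0, 0.578, 0.816, -0.0]
contact_force: [0.3, 0.3, 0.3]
opening: 0.0778
finger_force: 0.0
```

>>> move_arm(plan=[{"tx": 0, "ty": 0, "tz": 0, "wx": 0, "wy": 0, "wz": 0}, {"tx": 0, "ty": 0, "tz": 0, "wx": 0, "wy": 0, "wz": 0}, {"tx": 0, "ty": 0, "tz": 0, "wx": 0, "wy": 0, "wz": 0}, {"tx": 0, "ty": 0, "tz": 0, "wx": 0, "wy": 0, "wz": 0}, {"tx": 0, "ty": 0, "tz": 0, "wx": 0, "wy": 0, "wz": 0}], hand=-1, grip_force=15)

```text
time_s: 3.7
eef_pos: [0.439, 0.0892, 0.0263]
tool_rot: [0.0, 0.578, 0.816, 0.0]
contact_force: [-2.4, 1.8, 6.8]
opening: 0.0538
finger_force: 15.0
```

>>> move_arm(plan=[{"tx": 0, "ty": 0, "tz": -0.1, "wx": 0, "wy": 0, "wz": 0}, {"tx": 0, "ty": 0, "tz": -0.3, "wx": 0, "wy": 0, "wz": 0}, {"tx": 0, "ty": 0, "tz": -0.5, "wx": 0, "wy": 0, "wz": 0}, {"tx": 0, "ty": 0, "tz": -0.6, "wx": 0, "wy": 0, "wz": 0}, {"tx": 0, "ty": 0, "tz": -0.6, "wx": 0, "wy": 0, "wz": 0}])

```text
time_s: 4.32
eef_pos: [0.4397, 0.0892, 0.1775]
tool_rot: [0.001, 0.578, 0.816, 0.001]
contact_force: [-0.3, -0.3, -1.8]
opening: 0.0538
finger_force: 15.0
```

```bash
python3 -c "
from h import *
print(pose()[0]);go(.44,-.11,.2,4);go(.535,-.32,.2,4)"
```

```text
[0.43972902 0.08924386 0.17745337]
t [-0.752 -0.262 -0.091] w [0.005 0.    0.341]
t [-1.671 -0.182 -0.09 ] w [0.005 0.    0.341]
```

>>> move_arm(plan=[{"tx": -0.9, "ty": -0.18, "tz": -0.09, "wx": 0, "wy": 0, "wz": 0.34}, {"tx": -0.9, "ty": -0.18, "tz": -0.09, "wx": 0, "wy": 0, "wz": 0.34}, {"tx": -0.9, "ty": -0.18, "tz": -0.09, "wx": 0, "wy": 0, "wz": 0.34}, {"tx": -0.9, "ty": -0.18, "tz": -0.09, "wx": 0, "wy": 0, "wz": 0.34}, {"tx": -0.9, "ty": -0.18, "tz": -0.09, "wx": 0, "wy": 0, "wz": 0.34}])

```text
time_s: 4.95
eef_pos: [0.4706, -0.1402, 0.1971]
tool_rot: [-0.001, 0.683, 0.73, -0.0]
contact_force: [-0.4, 0.9, -2.5]
opening: 0.0542
finger_force: 15.0
```

```bash
python3 -c "
from h import *
print(pose()[0]);go(.535,-.32,.2,4)"
```

```text
[ 0.47057966 -0.14023851  0.19705923]
t [-0.735  0.209 -0.012] w [-0.002 -0.    -0.003]
```

>>> move_arm(plan=[{"tx": -0.98, "ty": 0.2, "tz": -0.2, "wx": 0, "wy": 0, "wz": 0}, {"tx": -0.98, "ty": 0.2, "tz": -0.2, "wx": 0, "wy": 0, "wz": 0}, {"tx": -0.98, "ty": 0.2, "tz": -0.2, "wx": 0, "wy": 0, "wz": 0}, {"tx": -0.98, "ty": 0.2, "tz": -0.2, "wx": 0, "wy": 0, "wz": 0}, {"tx": -0.98, "ty": 0.2, "tz": -0.2, "wx": 0, "wy": 0, "wz": 0}, {"tx": -0.98, "ty": 0.2, "tz": -0.2, "wx": 0, "wy": 0, "wz": 0}])

```text
time_s: 5.7
eef_pos: [0.5375, -0.3778, 0.2465]
tool_rot: [-0.001, 0.682, 0.732, -0.0]
contact_force: [-0.5, 0.4, -2.0]
opening: 0.0539
finger_force: 15.0
```

```bash
python3 - <<'E'
from h import *
c=camera_info("wrist");im=capture("wrist");cv2.imwrite("pics/w2.png",im[:,:,::-1])
m=cv2.inRange(cv2.cvtColor(im,cv2.COLOR_RGB2HSV),(105,120,35),(125,255,255))
cs,_=cv2.findContours(m,cv2.RETR_EXTERNAL,cv2.CHAIN_APPROX_NONE)
for k in cs:
    if cv2.contourArea(k)>1500: print(k.min(axis=(0,1)),k.max(axis=(0,1)),rect(c,k,0.07))
go(.535,-.32,.2,4)
E
```

```text
[224  53] [416 215] [  0.5362  -0.3218 202.232  175.1393   4.0059]
t [0.229 0.007 0.187] w [-0.002 -0.002  0.002]
```

View pics/w2.png

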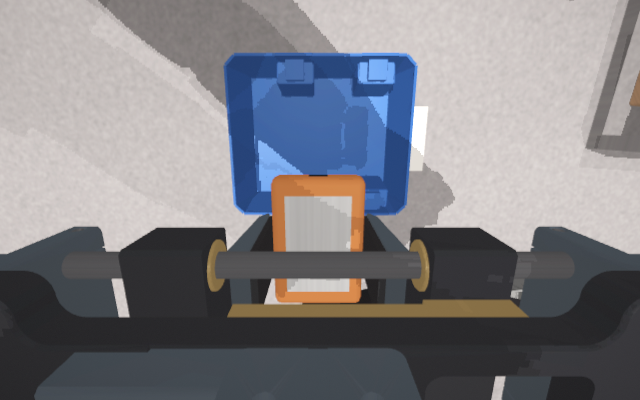

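The view shows the empty lower tray, cols 224–416 and rows 53–215, with its tab at the right (+x). It fits (0.536,-0.321) at 4.0°. Next I'll move above it and lower.

>>> move_arm(plan=[{"tx": 0.22, "ty": 0.01, "tz": 0.1, "wx": 0, "wy": 0, "wz": 0}, {"tx": 0.22, "ty": 0.01, "tz": 0.2, "wx": 0, "wy": 0, "wz": 0}, {"tx": 0.22, "ty": 0.01, "tz": 0.4, "wx": 0, "wy": 0, "wz": 0}, {"tx": 0.22, "ty": 0.01, "tz": 0.4, "wx": 0, "wy": 0, "wz": 0}, {"tx": 0.22, "ty": 0.01, "tz": 0.4, "wx": 0, "wy": 0, "wz": 0}])

```text
time_s: 6.38
eef_pos: [0.537, -0.3235, 0.1497]
tool_rot: [0.0, 0.682, 0.732, 0.0]
contact_force: [0.6, 0.4, -1.4]
opening: 0.0538
finger_force: 15.0
```

```bash
python3 -c "
from h import *
print(pose()[0]);go(.536,-.322,.0305,4)"
```

```text
[ 0.53701668 -0.32348782  0.14968958]
t [ 0.006 -0.004  0.477] w [0.001 0.    0.002]
```

>>> move_arm(plan=[{"tx": 0.006, "ty": -0.004, "tz": 0.15, "wx": 0, "wy": 0, "wz": 0}, {"tx": 0.006, "ty": -0.004, "tz": 0.28, "wx": 0, "wy": 0, "wz": 0}, {"tx": 0.006, "ty": -0.004, "tz": 0.38, "wx": 0, "wy": 0, "wz": 0}, {"tx": 0.006, "ty": -0.004, "tz": 0.44, "wx": 0, "wy": 0, "wz": 0}, {"tx": 0.006, "ty": -0.004, "tz": 0.46, "wx": 0, "wy": 0, "wz": 0}, {"tx": 0.006, "ty": -0.004, "tz": 0.477, "wx": 0, "wy": 0, "wz": 0}, {"tx": 0.006, "ty": -0.004, "tz": 0.477, "wx": 0, "wy": 0, "wz": 0}, {"tx": 0.006, "ty": -0.004, "tz": 0.477, "wx": 0, "wy": 0, "wz": 0}])

```text
time_s: 7.38
eef_pos: [0.5359, -0.3228, 0.0299]
tool_rot: [0.001, 0.682, 0.732, 0.0]
contact_force: [-0.7, 1.1, 3.0]
opening: 0.0538
finger_force: 15.0
```

```bash
python3 -c "
from h import *
print(pose()[0]);go(.536,-.322,.0305,4)"
```

```text
[ 0.53593541 -0.32277277  0.02992991]
t [ 0.003  0.    -0.002] w [0.001 0.001 0.001]
```

>>> move_arm(plan=[{"tx": 0, "ty": 0, "tz": 0, "wx": 0, "wy": 0, "wz": 0}, {"tx": 0, "ty": 0, "tz": 0, "wx": 0, "wy": 0, "wz": 0}, {"tx": 0, "ty": 0, "tz": 0, "wx": 0, "wy": 0, "wz": 0}, {"tx": 0, "ty": 0, "tz": -0.05, "wx": 0, "wy": 0, "wz": 0}, {"tx": 0, "ty": 0, "tz": -0.2, "wx": 0, "wy": 0, "wz": 0}, {"tx": 0, "ty": 0, "tz": -0.4, "wx": 0, "wy": 0, "wz": 0}, {"tx": 0, "ty": 0, "tz": -0.6, "wx": 0, "wy": 0, "wz": 0}, {"tx": 0, "ty": 0, "tz": -0.7, "wx": 0, "wy": 0, "wz": 0}, {"tx": 0, "ty": 0, "tz": -0.7, "wx": 0, "wy": 0, "wz": 0}], hand=0.7)

```text
time_s: 8.5
eef_pos: [0.5364, -0.3231, 0.2071]
tool_rot: [0.002, 0.682, 0.732, 0.0]
contact_force: [0.2, 0.2, 0.2]
opening: 0.0774
finger_force: 0.0
```

```bash
python3 -c "
from h import *
look('w3',.004+.012)
print([s for s in [rect('top',k,.016) for k in orange(capture('top'))]])
go(.553,.0815,.2,11.9)"
```

```text
[420. 309.] [  0.6913  -0.4819 395.0878  24.8193   3.8365]
[461. 265.] [  0.7292  -0.4162  74.2958  28.1159 -74.6847]
[174. 265.] [ 0.3612 -0.4411 73.5871 27.8291 82.5966]
[317. 183.] [  0.5364  -0.321   78.3924  53.3409 -86.0568]
pose [ 0.53568684 -0.32258967  0.20528402]
[array([  0.5354,  -0.3213,  80.1917,  52.4512, -85.7984]), array([ 5.50500e-01, -8.50000e-02,  5.35227e+01,  3.35836e+01,
        8.54139e+01]), array([  0.5524,   0.0812,  67.0788,  43.3566, -77.4285])]
t [1.606 0.185 0.016] w [-0.     0.    -0.175]
```

The large drive sits centred at (0.536,-0.321) at 4°. Next is the medium drive.

>>> move_arm(plan=[{"tx": 0.95, "ty": 0.1, "tz": 0.02, "wx": 0, "wy": 0, "wz": -0.18}, {"tx": 0.95, "ty": 0.1, "tz": 0.02, "wx": 0, "wy": 0, "wz": -0.18}, {"tx": 0.95, "ty": 0.1, "tz": 0.02, "wx": 0, "wy": 0, "wz": -0.18}, {"tx": 0.95, "ty": 0.1, "tz": 0.02, "wx": 0, "wy": 0, "wz": -0.18}, {"tx": 0.95, "ty": 0.1, "tz": 0.02, "wx": 0, "wy": 0, "wz": -0.18}])

```text
time_s: 9.22
eef_pos: [0.5428, -0.081, 0.1978]
tool_rot: [-0.001, 0.627, 0.779, -0.001]
contact_force: [0.1, -0.9, -0.5]
opening: 0.0774
finger_force: 0.0
```

```bash
python3 -c "
from h import *
go(.5527,.0813,.2,12.2)"
```

```text
t [ 0.626  0.177 -0.008] w [-0.003 -0.001  0.003]
```

>>> move_arm(plan=[{"tx": 0.626, "ty": 0.177, "tz": 0, "wx": 0, "wy": 0, "wz": 0}, {"tx": 0.626, "ty": 0.177, "tz": 0, "wx": 0, "wy": 0, "wz": 0}, {"tx": 0.626, "ty": 0.177, "tz": 0, "wx": 0, "wy": 0, "wz": 0}, {"tx": 0.626, "ty": 0.177, "tz": 0, "wx": 0, "wy": 0, "wz": 0}, {"tx": 0.626, "ty": 0.177, "tz": 0, "wx": 0, "wy": 0, "wz": 0}, {"tx": 0.626, "ty": 0.177, "tz": 0, "wx": 0, "wy": 0, "wz": 0}])

```text
time_s: 9.98
eef_pos: [0.554, 0.0772, 0.1988]
tool_rot: [-0.0, 0.629, 0.777, -0.0]
contact_force: [-0.2, 0.4, 0.0]
opening: 0.0776
finger_force: 0.0
```

```bash
python3 -c "
from h import *
look('w4',.010)
go(.5527,.0813,.026,12.2)"
```

```text
[411. 308.] [ 7.228000e-01 -4.280000e-02  3.921028e+02  5.265610e+01  1.202420e+01]
[461. 265.] [ 7.54900e-01  1.34000e-02  7.39243e+01  2.78089e+01 -6.67382e+01]
[174. 265.] [ 3.96900e-01 -6.26000e-02  7.38798e+01  2.77882e+01 -8.91968e+01]
[318. 181.] [  0.5542   0.0825  66.6865  43.8672 -77.9666]
pose [0.55405815 0.07736058 0.19899922]
t [ 0.017 -0.002  0.692] w [-0.     0.    -0.003]
```

>>> move_arm(plan=[{"tx": 0.019, "ty": 0.002, "tz": 0.2, "wx": 0, "wy": 0, "wz": 0}, {"tx": 0.019, "ty": 0.002, "tz": 0.4, "wx": 0, "wy": 0, "wz": 0}, {"tx": 0.019, "ty": 0.002, "tz": 0.6, "wx": 0, "wy": 0, "wz": 0}, {"tx": 0.019, "ty": 0.002, "tz": 0.692, "wx": 0, "wy": 0, "wz": 0}, {"tx": 0.019, "ty": 0.002, "tz": 0.692, "wx": 0, "wy": 0, "wz": 0}, {"tx": 0.019, "ty": 0.002, "tz": 0.692, "wx": 0, "wy": 0, "wz": 0}])

```text
time_s: 10.78
eef_pos: [0.5537, 0.0827, 0.0264]
tool_rot: [0.0, 0.629, 0.778, 0.0]
contact_force: [-0.7, 1.8, -0.5]
opening: 0.0778
finger_force: 0.0
```

>>> move_arm(plan=[{"tx": 0, "ty": 0, "tz": 0, "wx": 0, "wy": 0, "wz": 0}, {"tx": 0, "ty": 0, "tz": 0, "wx": 0, "wy": 0, "wz": 0}, {"tx": 0, "ty": 0, "tz": 0, "wx": 0, "wy": 0, "wz": 0}, {"tx": 0, "ty": 0, "tz": 0, "wx": 0, "wy": 0, "wz": 0}, {"tx": 0, "ty": 0, "tz": 0, "wx": 0, "wy": 0, "wz": 0}], hand=-1)

```text
time_s: 11.4
eef_pos: [0.5536, 0.0833, 0.0264]
tool_rot: [0.0, 0.628, 0.778, 0.0]
contact_force: [-0.9, -0.0, 4.0]
opening: 0.0438
finger_force: 15.0
```

>>> move_arm(plan=[{"tx": 0, "ty": 0, "tz": -0.1, "wx": 0, "wy": 0, "wz": 0}, {"tx": 0, "ty": 0, "tz": -0.3, "wx": 0, "wy": 0, "wz": 0}, {"tx": 0, "ty": 0, "tz": -0.5, "wx": 0, "wy": 0, "wz": 0}, {"tx": 0, "ty": 0, "tz": -0.7, "wx": 0, "wy": 0, "wz": 0}, {"tx": 0, "ty": 0, "tz": -0.7, "wx": 0, "wy": 0, "wz": 0}])

```text
time_s: 12.02
eef_pos: [0.5554, 0.0835, 0.2048]
tool_rot: [0.002, 0.628, 0.778, 0.002]
contact_force: [-0.3, -0.2, -2.1]
opening: 0.0438
finger_force: 15.0
```

```bash
python3 -c "
from h import *
print(pose()[0]);go(.536,-.321,.2,4)"
```

```text
[0.55543025 0.08348712 0.20478303]
t [-1.565 -0.416  0.018] w [0.008 0.    0.181]
```

>>> move_arm(plan=[{"tx": -0.95, "ty": -0.25, "tz": 0, "wx": 0, "wy": 0, "wz": 0.18}, {"tx": -0.95, "ty": -0.25, "tz": 0, "wx": 0, "wy": 0, "wz": 0.18}, {"tx": -0.95, "ty": -0.25, "tz": 0, "wx": 0, "wy": 0, "wz": 0.18}, {"tx": -0.95, "ty": -0.25, "tz": 0, "wx": 0, "wy": 0, "wz": 0.18}, {"tx": -0.95, "ty": -0.25, "tz": 0, "wx": 0, "wy": 0, "wz": 0.18}, {"tx": -0.95, "ty": -0.25, "tz": 0, "wx": 0, "wy": 0, "wz": 0.18}])

```text
time_s: 12.78
eef_pos: [0.5417, -0.1618, 0.2]
tool_rot: [-0.001, 0.682, 0.731, -0.0]
contact_force: [0.6, 0.6, -1.2]
opening: 0.0439
finger_force: 15.0
```

```bash
python3 -c "
from h import *
print(pose()[0]);go(.536,-.3198,.15,4)"
```

```text
[ 0.54171779 -0.16182959  0.20000052]
t [-0.629 -0.066  0.2  ] w [-0.002 -0.001 -0.   ]
```

>>> move_arm(plan=[{"tx": -0.629, "ty": -0.066, "tz": 0, "wx": 0, "wy": 0, "wz": 0}, {"tx": -0.629, "ty": -0.066, "tz": 0, "wx": 0, "wy": 0, "wz": 0}, {"tx": -0.629, "ty": -0.066, "tz": 0.1, "wx": 0, "wy": 0, "wz": 0}, {"tx": -0.629, "ty": -0.066, "tz": 0.2, "wx": 0, "wy": 0, "wz": 0}, {"tx": -0.629, "ty": -0.066, "tz": 0.2, "wx": 0, "wy": 0, "wz": 0}, {"tx": -0.629, "ty": -0.066, "tz": 0.2, "wx": 0, "wy": 0, "wz": 0}])

```text
time_s: 13.52
eef_pos: [0.5376, -0.3191, 0.1518]
tool_rot: [0.0, 0.681, 0.732, 0.0]
contact_force: [-0.8, 0.3, -0.1]
opening: 0.0441
finger_force: 15.0
```

```bash
python3 -c "
from h import *
print(pose()[0]);go(.536,-.3198,.0485,4)"
```

```text
[ 0.53758535 -0.31913896  0.15175737]
t [-0.002 -0.007  0.413] w [0.    0.    0.003]
```

>>> move_arm(plan=[{"tx": -0.002, "ty": -0.006, "tz": 0.15, "wx": 0, "wy": 0, "wz": 0}, {"tx": -0.002, "ty": -0.006, "tz": 0.27, "wx": 0, "wy": 0, "wz": 0}, {"tx": -0.002, "ty": -0.006, "tz": 0.35, "wx": 0, "wy": 0, "wz": 0}, {"tx": -0.002, "ty": -0.006, "tz": 0.39, "wx": 0, "wy": 0, "wz": 0}, {"tx": -0.002, "ty": -0.006, "tz": 0.405, "wx": 0, "wy": 0, "wz": 0}, {"tx": -0.002, "ty": -0.006, "tz": 0.412, "wx": 0, "wy": 0, "wz": 0}, {"tx": -0.002, "ty": -0.006, "tz": 0.412, "wx": 0, "wy": 0, "wz": 0}, {"tx": -0.002, "ty": -0.006, "tz": 0.412, "wx": 0, "wy": 0, "wz": 0}])

```text
time_s: 14.52
eef_pos: [0.5357, -0.3209, 0.0487]
tool_rot: [0.0, 0.682, 0.732, 0.0]
contact_force: [0.2, 0.3, -2.1]
opening: 0.0441
finger_force: 15.0
```

```bash
python3 -c "
from h import *
print(pose()[0]);go(.536,-.3198,.0485,4)"
```

```text
[ 0.53574176 -0.32088231  0.04867617]
t [0.004 0.001 0.001] w [0.001 0.001 0.001]
```

>>> move_arm(plan=[{"tx": 0.004, "ty": 0.001, "tz": 0.001, "wx": 0, "wy": 0, "wz": 0}, {"tx": 0.004, "ty": 0.001, "tz": 0.002, "wx": 0, "wy": 0, "wz": 0}, {"tx": 0.004, "ty": 0.001, "tz": 0.002, "wx": 0, "wy": 0, "wz": 0}])

```text
time_s: 14.9
eef_pos: [0.536, -0.3199, 0.0484]
tool_rot: [0.0, 0.682, 0.732, 0.0]
contact_force: [-1.9, -0.4, 6.9]
opening: 0.0438
finger_force: 15.0
```

>>> move_arm(plan=[{"tx": 0, "ty": 0, "tz": 0, "wx": 0, "wy": 0, "wz": 0}, {"tx": 0, "ty": 0, "tz": 0, "wx": 0, "wy": 0, "wz": 0}, {"tx": 0, "ty": 0, "tz": 0, "wx": 0, "wy": 0, "wz": 0}, {"tx": 0, "ty": 0, "tz": -0.05, "wx": 0, "wy": 0, "wz": 0}, {"tx": 0, "ty": 0, "tz": -0.2, "wx": 0, "wy": 0, "wz": 0}, {"tx": 0, "ty": 0, "tz": -0.4, "wx": 0, "wy": 0, "wz": 0}, {"tx": 0, "ty": 0, "tz": -0.6, "wx": 0, "wy": 0, "wz": 0}, {"tx": 0, "ty": 0, "tz": -0.6, "wx": 0, "wy": 0, "wz": 0}, {"tx": 0, "ty": 0, "tz": -0.6, "wx": 0, "wy": 0, "wz": 0}], hand=0.4)

```text
time_s: 16.02
eef_pos: [0.5355, -0.3195, 0.1978]
tool_rot: [0.0, 0.682, 0.732, 0.0]
contact_force: [0.1, -0.7, -0.3]
opening: 0.064
finger_force: 0.0
```

```bash
python3 -c "
from h import *
look('w5',.022+.008)
go(.5507,-.0853,.2,-4.6)"
```

```text
[395. 310.] [  0.6465  -0.4648 376.6399  21.5957   3.9724]
[438. 265.] [  0.6855  -0.4023  67.367   21.9152 -77.2667]
[197. 265.] [ 0.3992 -0.4225 67.8429 22.0536 85.2991]
[318. 188.] [  0.5361  -0.3182  75.9245  51.2281 -85.9909]
pose [ 0.53519346 -0.31936993  0.19702586]
t [ 0.93   0.128 -0.011] w [-0.001 -0.001  0.192]
```

View pics/w5.png

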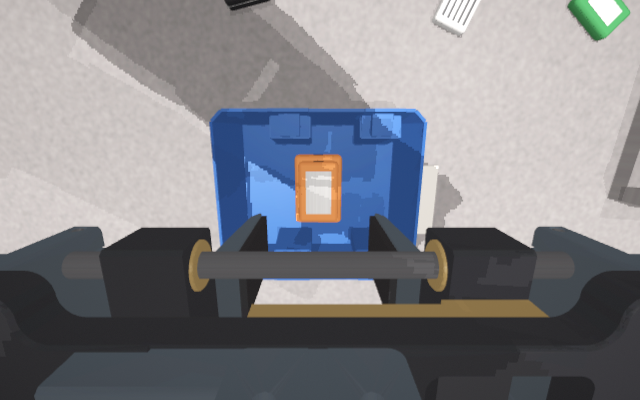

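The medium drive sits parallel and centred on the large one, about (318,188). Next is the small one.

>>> move_arm(plan=[{"tx": 0.93, "ty": 0.128, "tz": 0, "wx": 0, "wy": 0, "wz": 0.19}, {"tx": 0.93, "ty": 0.128, "tz": 0, "wx": 0, "wy": 0, "wz": 0.19}, {"tx": 0.93, "ty": 0.128, "tz": 0, "wx": 0, "wy": 0, "wz": 0.19}, {"tx": 0.93, "ty": 0.128, "tz": 0, "wx": 0, "wy": 0, "wz": 0.19}, {"tx": 0.93, "ty": 0.128, "tz": 0, "wx": 0, "wy": 0, "wz": 0.19}, {"tx": 0.93, "ty": 0.128, "tz": 0, "wx": 0, "wy": 0, "wz": 0.19}, {"tx": 0.93, "ty": 0.128, "tz": 0, "wx": 0, "wy": 0, "wz": 0.19}])

```text
time_s: 16.95
eef_pos: [0.5511, -0.0865, 0.1973]
tool_rot: [-0.0, 0.735, 0.678, -0.0]
contact_force: [-0.6, 0.0, 0.6]
opening: 0.0636
finger_force: 0.0
```

```bash
python3 -c "
from h import *
look('w6',.009)
go(.5508,-.0853,.0255,-4.6)"
```

```text
[396. 310.] [ 6.456000e-01 -2.614000e-01  4.036183e+02  2.296170e+01 -4.607200e+00]
[438. 265.] [  0.6953  -0.2021  72.4354  23.6324 -85.9976]
[197. 265.] [ 0.391  -0.1777 72.6116 24.0655 75.2216]
[318. 185.] [ 5.52000e-01 -8.52000e-02  5.38830e+01  3.33963e+01  8.61099e+01]
pose [ 0.55109661 -0.0864625   0.19734652]
t [ 0.005 -0.001  0.687] w [-0.001 -0.     0.   ]
```

>>> move_arm(plan=[{"tx": 0.005, "ty": 0.001, "tz": 0.2, "wx": 0, "wy": 0, "wz": -0.01}, {"tx": 0.005, "ty": 0.001, "tz": 0.4, "wx": 0, "wy": 0, "wz": -0.01}, {"tx": 0.005, "ty": 0.001, "tz": 0.6, "wx": 0, "wy": 0, "wz": -0.01}, {"tx": 0.005, "ty": 0.001, "tz": 0.687, "wx": 0, "wy": 0, "wz": -0.01}, {"tx": 0.005, "ty": 0.001, "tz": 0.687, "wx": 0, "wy": 0, "wz": -0.01}, {"tx": 0.005, "ty": 0.001, "tz": 0.687, "wx": 0, "wy": 0, "wz": -0.01}])

```text
time_s: 17.75
eef_pos: [0.5516, -0.0849, 0.0258]
tool_rot: [-0.0, 0.732, 0.681, -0.0]
contact_force: [0.1, 0.7, 0.4]
opening: 0.0641
finger_force: 0.0
```

>>> move_arm(plan=[{"tx": 0, "ty": 0, "tz": 0, "wx": 0, "wy": 0, "wz": 0}, {"tx": 0, "ty": 0, "tz": 0, "wx": 0, "wy": 0, "wz": 0}, {"tx": 0, "ty": 0, "tz": 0, "wx": 0, "wy": 0, "wz": 0}, {"tx": 0, "ty": 0, "tz": 0, "wx": 0, "wy": 0, "wz": 0}, {"tx": 0, "ty": 0, "tz": 0, "wx": 0, "wy": 0, "wz": 0}], hand=-1)

```text
time_s: 18.38
eef_pos: [0.5517, -0.0843, 0.0261]
tool_rot: [0.0, 0.732, 0.682, 0.0]
contact_force: [-1.1, -0.5, 4.6]
opening: 0.0337
finger_force: 15.0
```

>>> move_arm(plan=[{"tx": 0, "ty": 0, "tz": -0.1, "wx": 0, "wy": 0, "wz": 0}, {"tx": 0, "ty": 0, "tz": -0.3, "wx": 0, "wy": 0, "wz": 0}, {"tx": 0, "ty": 0, "tz": -0.5, "wx": 0, "wy": 0, "wz": 0}, {"tx": 0, "ty": 0, "tz": -0.7, "wx": 0, "wy": 0, "wz": 0}, {"tx": 0, "ty": 0, "tz": -0.7, "wx": 0, "wy": 0, "wz": 0}])

```text
time_s: 19.0
eef_pos: [0.5535, -0.0846, 0.2046]
tool_rot: [0.003, 0.732, 0.682, 0.002]
contact_force: [0.3, -0.4, -0.7]
opening: 0.0339
finger_force: 15.0
```

```bash
python3 -c "
from h import *
print(pose()[0]);go(.536,-.321,.18,4)"
```

```text
[ 0.55351008 -0.084605    0.20459864]
t [-0.948 -0.004  0.099] w [ 0.008  0.002 -0.179]
```

>>> move_arm(plan=[{"tx": -0.945, "ty": -0.004, "tz": 0, "wx": 0, "wy": 0, "wz": -0.18}, {"tx": -0.945, "ty": -0.004, "tz": 0, "wx": 0, "wy": 0, "wz": -0.18}, {"tx": -0.945, "ty": -0.004, "tz": 0, "wx": 0, "wy": 0, "wz": -0.18}, {"tx": -0.945, "ty": -0.004, "tz": 0.1, "wx": 0, "wy": 0, "wz": -0.18}, {"tx": -0.945, "ty": -0.004, "tz": 0.15, "wx": 0, "wy": 0, "wz": -0.18}, {"tx": -0.945, "ty": -0.004, "tz": 0.15, "wx": 0, "wy": 0, "wz": -0.18}, {"tx": -0.945, "ty": -0.004, "tz": 0.15, "wx": 0, "wy": 0, "wz": -0.18}])

```text
time_s: 19.88
eef_pos: [0.5341, -0.3189, 0.1635]
tool_rot: [-0.0, 0.681, 0.732, -0.0]
contact_force: [0.2, 0.3, -0.2]
opening: 0.0339
finger_force: 15.0
```

```bash
python3 -c "
from h import *
print(pose()[0]);go(.536,-.3201,.063,4)"
```

```text
[ 0.53409097 -0.31887592  0.16348893]
t [-0.006  0.007  0.402] w [-0.    -0.     0.002]
```

>>> move_arm(plan=[{"tx": -0.004, "ty": 0.007, "tz": 0.15, "wx": 0, "wy": 0, "wz": 0}, {"tx": -0.004, "ty": 0.007, "tz": 0.27, "wx": 0, "wy": 0, "wz": 0}, {"tx": -0.004, "ty": 0.007, "tz": 0.35, "wx": 0, "wy": 0, "wz": 0}, {"tx": -0.004, "ty": 0.007, "tz": 0.38, "wx": 0, "wy": 0, "wz": 0}, {"tx": -0.004, "ty": 0.007, "tz": 0.392, "wx": 0, "wy": 0, "wz": 0}, {"tx": -0.004, "ty": 0.007, "tz": 0.395, "wx": 0, "wy": 0, "wz": 0}, {"tx": -0.004, "ty": 0.007, "tz": 0.395, "wx": 0, "wy": 0, "wz": 0}, {"tx": -0.004, "ty": 0.007, "tz": 0.395, "wx": 0, "wy": 0, "wz": 0}])

```text
time_s: 20.88
eef_pos: [0.5359, -0.3209, 0.0652]
tool_rot: [0.0, 0.682, 0.732, 0.0]
contact_force: [0.1, 0.2, -1.4]
opening: 0.034
finger_force: 15.0
```

```bash
python3 -c "
from h import *
print(pose()[0]);go(.536,-.3201,.063,4)"
```

```text
[ 0.53589291 -0.32093714  0.06517354]
t [0.003 0.001 0.009] w [0.001 0.001 0.001]
```

>>> move_arm(plan=[{"tx": 0.003, "ty": 0.001, "tz": 0.004, "wx": 0, "wy": 0, "wz": 0}, {"tx": 0.003, "ty": 0.001, "tz": 0.008, "wx": 0, "wy": 0, "wz": 0}, {"tx": 0.003, "ty": 0.001, "tz": 0.01, "wx": 0, "wy": 0, "wz": 0}, {"tx": 0.003, "ty": 0.001, "tz": 0.01, "wx": 0, "wy": 0, "wz": 0}])

```text
time_s: 21.38
eef_pos: [0.536, -0.32, 0.063]
tool_rot: [-0.0, 0.682, 0.732, -0.0]
contact_force: [-5.0, 3.2, 14.5]
opening: 0.0338
finger_force: 15.0
```

>>> move_arm(plan=[{"tx": 0, "ty": 0, "tz": 0, "wx": 0, "wy": 0, "wz": 0}, {"tx": 0, "ty": 0, "tz": 0, "wx": 0, "wy": 0, "wz": 0}, {"tx": 0, "ty": 0, "tz": 0, "wx": 0, "wy": 0, "wz": 0}, {"tx": 0, "ty": 0, "tz": -0.05, "wx": 0, "wy": 0, "wz": 0}, {"tx": 0, "ty": 0, "tz": -0.2, "wx": 0, "wy": 0, "wz": 0}, {"tx": 0, "ty": 0, "tz": -0.4, "wx": 0, "wy": 0, "wz": 0}, {"tx": 0, "ty": 0, "tz": -0.6, "wx": 0, "wy": 0, "wz": 0}, {"tx": 0, "ty": 0, "tz": -0.6, "wx": 0, "wy": 0, "wz": 0}, {"tx": 0, "ty": 0, "tz": -0.6, "wx": 0, "wy": 0, "wz": 0}], hand=0.3)

```text
time_s: 22.5
eef_pos: [0.5357, -0.3198, 0.2123]
tool_rot: [0.0, 0.682, 0.732, 0.0]
contact_force: [-0.2, 0.7, -0.7]
opening: 0.0593
finger_force: 0.0
```

```bash
python3 - <<'E'
from h import *
look('w7',.045)
im=cv2.imread("pics/w7.png")[95:255,200:440];cv2.imwrite("pics/w7c.png",cv2.resize(im,None,fx=3,fy=3,interpolation=2))
go(.557,.298,.2,-3.5)
E
```

```text
[387. 310.] [  0.6351  -0.4648 375.9765  22.9731   3.9731]
[430. 264.] [  0.6758  -0.4035  67.7081  19.5514 -77.7106]
[205. 265.] [ 0.409  -0.4217 67.1409 21.355  84.3185]
[318. 185.] [  0.536   -0.3149  73.1065  48.8491 -86.0008]
pose [ 0.53538325 -0.31962959  0.21150682]
t [2.458 0.26  0.048] w [-0.001 -0.001  0.167]
```

View pics/w7c.png

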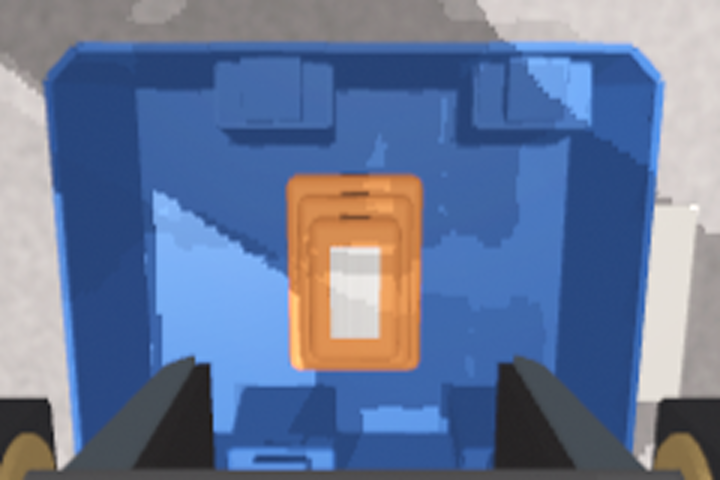

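The crop shows all three drives concentric and parallel, around (355,270) in the crop. Next I'll go to the barred tray.

>>> move_arm(plan=[{"tx": 1, "ty": 0.1, "tz": 0, "wx": 0, "wy": 0, "wz": 0.16}, {"tx": 1, "ty": 0.1, "tz": 0, "wx": 0, "wy": 0, "wz": 0.16}, {"tx": 1, "ty": 0.1, "tz": 0, "wx": 0, "wy": 0, "wz": 0.16}, {"tx": 1, "ty": 0.1, "tz": 0, "wx": 0, "wy": 0, "wz": 0.16}, {"tx": 1, "ty": 0.1, "tz": 0, "wx": 0, "wy": 0, "wz": 0.16}])

```text
time_s: 23.18
eef_pos: [0.5424, -0.0655, 0.211]
tool_rot: [-0.001, 0.725, 0.689, -0.001]
contact_force: [-0.7, -0.1, -0.2]
opening: 0.0592
finger_force: 0.0
```

```bash
python3 -c "
from h import *
go(.557,.298,.22,-3.5)"
```

```text
t [ 1.455 -0.016 -0.035] w [-0.003 -0.001  0.013]
```

>>> move_arm(plan=[{"tx": 1, "ty": -0.016, "tz": -0.1, "wx": 0, "wy": 0, "wz": 0.013}, {"tx": 1, "ty": -0.016, "tz": -0.1, "wx": 0, "wy": 0, "wz": 0.013}, {"tx": 1, "ty": -0.016, "tz": -0.1, "wx": 0, "wy": 0, "wz": 0.013}, {"tx": 1, "ty": -0.016, "tz": -0.1, "wx": 0, "wy": 0, "wz": 0.013}, {"tx": 1, "ty": -0.016, "tz": -0.1, "wx": 0, "wy": 0, "wz": 0.013}, {"tx": 1, "ty": -0.016, "tz": -0.1, "wx": 0, "wy": 0, "wz": 0.013}, {"tx": 1, "ty": -0.016, "tz": -0.1, "wx": 0, "wy": 0, "wz": 0.013}])

```text
time_s: 24.05
eef_pos: [0.553, 0.1795, 0.2366]
tool_rot: [-0.0, 0.73, 0.683, -0.001]
contact_force: [-0.2, -0.2, -0.8]
opening: 0.0591
finger_force: 0.0
```

```bash
python3 - <<'E'
from h import *
c=camera_info("wrist");im=capture("wrist");cv2.imwrite("pics/w8.png",im[:,:,::-1])
m=cv2.inRange(cv2.cvtColor(im,cv2.COLOR_RGB2HSV),(105,120,35),(125,255,255))
cs,_=cv2.findContours(m,cv2.RETR_EXTERNAL,cv2.CHAIN_APPROX_NONE)
for k in cs:
    if cv2.contourArea(k)>1500: print(k.min(axis=(0,1)),k.max(axis=(0,1)),rect(c,k,0.07))
go(.557,.298,.22,-3.5)
E
```

```text
[56 46] [138 122] [  0.3343   0.3048  72.5996  46.8583 -42.0178]
[210   0] [419 160] [  0.558    0.29   202.73   153.3425  -3.8572]
t [ 0.474 -0.016  0.067] w [-0.001  0.001 -0.008]
```

View pics/w8.png

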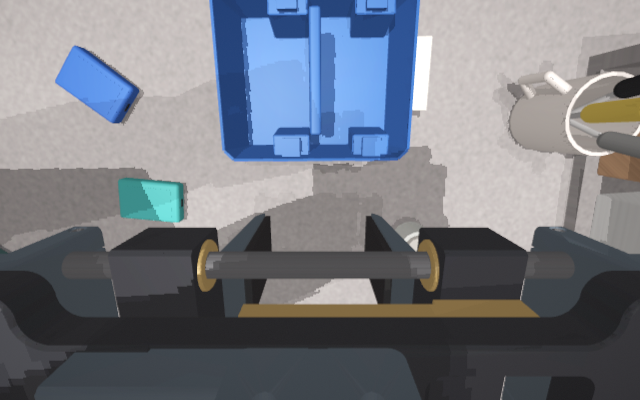

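The barred tray is cut off at the top (near edge at row 160, bar at col 315). I'll step closer and measure it whole.

>>> move_arm(plan=[{"tx": 0.25, "ty": -0.01, "tz": -0.1, "wx": 0, "wy": 0, "wz": 0}, {"tx": 0.25, "ty": -0.01, "tz": -0.1, "wx": 0, "wy": 0, "wz": 0}, {"tx": 0.25, "ty": -0.01, "tz": -0.1, "wx": 0, "wy": 0, "wz": 0}, {"tx": 0.25, "ty": -0.01, "tz": -0.1, "wx": 0, "wy": 0, "wz": 0}])

```text
time_s: 24.6
eef_pos: [0.5544, 0.2423, 0.2615]
tool_rot: [-0.0, 0.73, 0.683, -0.001]
contact_force: [-0.6, 0.4, -0.3]
opening: 0.0593
finger_force: 0.0
```

```bash
cat >> h.py <<'E'
def trays():
    c=camera_info("wrist");im=capture("wrist")
    m=cv2.inRange(cv2.cvtColor(im,cv2.COLOR_RGB2HSV),(105,120,35),(125,255,255))
    cs,_=cv2.findContours(m,cv2.RETR_EXTERNAL,cv2.CHAIN_APPROX_NONE)
    for k in cs:
        if cv2.contourArea(k)>1500: print(k.min(axis=(0,1)),k.max(axis=(0,1)),rect(c,k,0.07))
    return im
E
python3 -c "
from h import *
trays();go(.558,.299,.073,-3.7)"
```

```text
[ 85 104] [158 169] [  0.3318   0.3148  71.4563  48.301  -42.1183]
[226  54] [409 209] [  0.5587   0.3002 201.9129 174.1598  -3.4833]
t [ 0.228 -0.     0.754] w [-0.001  0.001 -0.003]
```

>>> move_arm(plan=[{"tx": 0.228, "ty": 0.001, "tz": 0.15, "wx": 0, "wy": 0, "wz": -0.005}, {"tx": 0.228, "ty": 0.001, "tz": 0.3, "wx": 0, "wy": 0, "wz": -0.005}, {"tx": 0.228, "ty": 0.001, "tz": 0.5, "wx": 0, "wy": 0, "wz": -0.005}, {"tx": 0.228, "ty": 0.001, "tz": 0.65, "wx": 0, "wy": 0, "wz": -0.005}, {"tx": 0.228, "ty": 0.001, "tz": 0.75, "wx": 0, "wy": 0, "wz": -0.005}, {"tx": 0.228, "ty": 0.001, "tz": 0.755, "wx": 0, "wy": 0, "wz": -0.005}, {"tx": 0.228, "ty": 0.001, "tz": 0.755, "wx": 0, "wy": 0, "wz": -0.005}])

```text
time_s: 25.52
eef_pos: [0.5591, 0.3002, 0.0742]
tool_rot: [0.0, 0.729, 0.685, 0.0]
contact_force: [0.0, 0.2, 0.6]
opening: 0.0594
finger_force: 0.0
```

>>> move_arm(plan=[{"tx": 0, "ty": 0, "tz": 0, "wx": 0, "wy": 0, "wz": 0}, {"tx": 0, "ty": 0, "tz": 0, "wx": 0, "wy": 0, "wz": 0}, {"tx": 0, "ty": 0, "tz": 0, "wx": 0, "wy": 0, "wz": 0}, {"tx": 0, "ty": 0, "tz": 0, "wx": 0, "wy": 0, "wz": 0}, {"tx": 0, "ty": 0, "tz": 0, "wx": 0, "wy": 0, "wz": 0}, {"tx": 0, "ty": 0, "tz": 0, "wx": 0, "wy": 0, "wz": 0}], hand=-1, grip_force=40)

```text
time_s: 26.28
eef_pos: [0.5586, 0.3004, 0.0734]
tool_rot: [-0.0, 0.729, 0.685, -0.0]
contact_force: [-0.7, -0.2, 1.5]
opening: 0.0119
finger_force: 40.0
```

>>> move_arm(plan=[{"tx": 0, "ty": 0, "tz": -0.05, "wx": 0, "wy": 0, "wz": 0}, {"tx": 0, "ty": 0, "tz": -0.15, "wx": 0, "wy": 0, "wz": 0}, {"tx": 0, "ty": 0, "tz": -0.3, "wx": 0, "wy": 0, "wz": 0}, {"tx": 0, "ty": 0, "tz": -0.45, "wx": 0, "wy": 0, "wz": 0}, {"tx": 0, "ty": 0, "tz": -0.6, "wx": 0, "wy": 0, "wz": 0}, {"tx": 0, "ty": 0, "tz": -0.6, "wx": 0, "wy": 0, "wz": 0}, {"tx": 0, "ty": 0, "tz": -0.6, "wx": 0, "wy": 0, "wz": 0}])

```text
time_s: 27.15
eef_pos: [0.5581, 0.3001, 0.2228]
tool_rot: [-0.0, 0.729, 0.685, -0.0]
contact_force: [-0.0, -0.2, -3.0]
opening: 0.0117
finger_force: 40.0
```

```bash
python3 -c "
from h import *
p,r,s=pose();print(p,s['joint_positions']);go(.536,-.321,.22,-176)"
```

```text
[0.55807901 0.30009622 0.22277706] [4.56586629e-01 2.92819904e-01 1.87957526e+00 2.64660130e-05
 9.70066288e-01 5.18150005e-01]
t [-2.485  0.065  0.012] w [1.000e-03 2.000e-03 3.833e+00]
```

>>> move_arm(plan=[{"tx": -0.6, "ty": 0.05, "tz": -0.06, "wx": 0, "wy": 0, "wz": 0.96}, {"tx": -0.6, "ty": 0.05, "tz": -0.06, "wx": 0, "wy": 0, "wz": 0.96}, {"tx": -0.6, "ty": 0.05, "tz": -0.06, "wx": 0, "wy": 0, "wz": 0.96}, {"tx": -0.6, "ty": 0.05, "tz": -0.06, "wx": 0, "wy": 0, "wz": 0.96}, {"tx": -0.6, "ty": 0.05, "tz": -0.06, "wx": 0, "wy": 0, "wz": 0.96}, {"tx": -0.6, "ty": 0.05, "tz": -0.06, "wx": 0, "wy": 0, "wz": 0.96}])

```text
time_s: 27.9
eef_pos: [0.5615, 0.1501, 0.2376]
tool_rot: [-0.0, 0.929, 0.371, -0.001]
contact_force: [0.5, -0.2, -2.5]
opening: 0.0117
finger_force: 40.0
```

```bash
python3 -c "
from h import *
print(pose()[0]);go(.56,0,.24,-89.5)"
```

```text
[0.5614652  0.15010102 0.23758465]
t [-0.418  0.431 -0.009] w [-0.     0.002  0.956]
```

>>> move_arm(plan=[{"tx": -0.42, "ty": 0.43, "tz": -0.01, "wx": 0, "wy": 0, "wz": 0.96}, {"tx": -0.42, "ty": 0.43, "tz": -0.01, "wx": 0, "wy": 0, "wz": 0.96}, {"tx": -0.42, "ty": 0.43, "tz": -0.01, "wx": 0, "wy": 0, "wz": 0.96}, {"tx": -0.42, "ty": 0.43, "tz": -0.01, "wx": 0, "wy": 0, "wz": 0.96}, {"tx": -0.42, "ty": 0.43, "tz": -0.01, "wx": 0, "wy": 0, "wz": 0.96}, {"tx": -0.42, "ty": 0.43, "tz": -0.01, "wx": 0, "wy": 0, "wz": 0.96}])

```text
time_s: 28.65
eef_pos: [0.559, 0.0002, 0.2407]
tool_rot: [-0.0, 1.0, 0.004, -0.0]
contact_force: [-0.4, -0.1, -2.6]
opening: 0.0117
finger_force: 40.0
```

```bash
python3 -c "
from h import *
print(pose()[0]);go(.55,-.16,.24,-132.5)"
```

```text
[5.59045604e-01 1.64211015e-04 2.40706842e-01]
t [-0.041  0.64   0.003] w [0.    0.    0.954]
```

>>> move_arm(plan=[{"tx": -0.04, "ty": 0.64, "tz": 0, "wx": 0, "wy": 0, "wz": 0.96}, {"tx": -0.04, "ty": 0.64, "tz": 0, "wx": 0, "wy": 0, "wz": 0.96}, {"tx": -0.04, "ty": 0.64, "tz": 0, "wx": 0, "wy": 0, "wz": 0.96}, {"tx": -0.04, "ty": 0.64, "tz": 0, "wx": 0, "wy": 0, "wz": 0.96}, {"tx": -0.04, "ty": 0.64, "tz": 0, "wx": 0, "wy": 0, "wz": 0.96}, {"tx": -0.04, "ty": 0.64, "tz": 0, "wx": 0, "wy": 0, "wz": 0.96}])

```text
time_s: 29.4
eef_pos: [0.5494, -0.1597, 0.2409]
tool_rot: [0.0, 0.931, -0.364, -0.0]
contact_force: [0.1, 0.3, -3.0]
opening: 0.0119
finger_force: 40.0
```

```bash
python3 -c "
from h import *
print(pose()[0]);go(.536,-.322,.24,-176)"
```

```text
[ 0.54940318 -0.15972181  0.24085666]
t [0.401 0.513 0.003] w [0.    0.    0.962]
```

>>> move_arm(plan=[{"tx": 0.4, "ty": 0.513, "tz": 0, "wx": 0, "wy": 0, "wz": 0.965}, {"tx": 0.4, "ty": 0.513, "tz": 0, "wx": 0, "wy": 0, "wz": 0.965}, {"tx": 0.4, "ty": 0.513, "tz": 0, "wx": 0, "wy": 0, "wz": 0.965}, {"tx": 0.4, "ty": 0.513, "tz": 0, "wx": 0, "wy": 0, "wz": 0.965}, {"tx": 0.4, "ty": 0.513, "tz": 0, "wx": 0, "wy": 0, "wz": 0.965}, {"tx": 0.4, "ty": 0.513, "tz": 0, "wx": 0, "wy": 0, "wz": 0.965}, {"tx": 0.4, "ty": 0.513, "tz": 0, "wx": 0, "wy": 0, "wz": 0.965}])

```text
time_s: 30.28
eef_pos: [0.5348, -0.3217, 0.241]
tool_rot: [0.0, 0.73, -0.684, 0.0]
contact_force: [-0.1, 0.5, -2.0]
opening: 0.0115
finger_force: 40.0
```

```bash
python3 - <<'E'
from h import *
im=capture("wrist");im2=capture("top")[130:290,360:540]
im2=cv2.resize(im2,None,fx=2.5,fy=2.5,interpolation=2)
cv2.imwrite("pics/w9.png",cv2.vconcat([cv2.resize(im,(320,200)),cv2.resize(im2,(320,285))])[:,:,::-1])
print(pose()[0]);go(.536,-.322,.15,-176)
E
```

```text
[ 0.53479365 -0.32191636  0.24100851]
t [ 0.001 -0.005  0.364] w [-0.    -0.    -0.009]
```

View pics/w9.png

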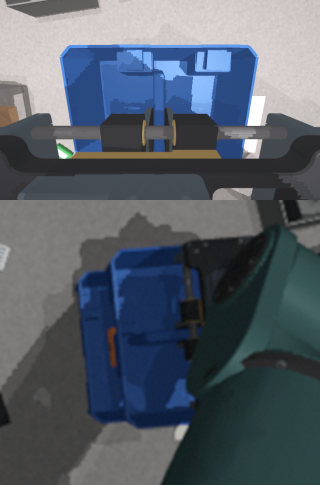

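The barred tray is held level, with its tab (white, wrist view right) now facing the robot at -x, opposite the lower tray's. I'll lower it.

>>> move_arm(plan=[{"tx": 0.001, "ty": -0.005, "tz": 0.1, "wx": 0, "wy": 0, "wz": -0.006}, {"tx": 0.001, "ty": -0.005, "tz": 0.2, "wx": 0, "wy": 0, "wz": -0.006}, {"tx": 0.001, "ty": -0.005, "tz": 0.28, "wx": 0, "wy": 0, "wz": -0.006}, {"tx": 0.001, "ty": -0.005, "tz": 0.35, "wx": 0, "wy": 0, "wz": -0.006}, {"tx": 0.001, "ty": -0.005, "tz": 0.36, "wx": 0, "wy": 0, "wz": -0.006}, {"tx": 0.001, "ty": -0.005, "tz": 0.36, "wx": 0, "wy": 0, "wz": -0.006}])

```text
time_s: 31.12
eef_pos: [0.5361, -0.3227, 0.1513]
tool_rot: [-0.0, 0.73, -0.684, 0.0]
contact_force: [1.0, -0.2, -2.0]
opening: 0.012
finger_force: 40.0
```

```bash
python3 -c "
from h import *
print(pose()[0]);go(.536,-.322,.1344,-176)"
```

```text
[ 0.53614754 -0.32267159  0.15128371]
t [-0.003  0.     0.068] w [-0.    -0.    -0.006]
```

>>> move_arm(plan=[{"tx": -0.003, "ty": 0, "tz": 0.015, "wx": 0, "wy": 0, "wz": -0.004}, {"tx": -0.003, "ty": 0, "tz": 0.025, "wx": 0, "wy": 0, "wz": -0.004}, {"tx": -0.003, "ty": 0, "tz": 0.035, "wx": 0, "wy": 0, "wz": -0.004}, {"tx": -0.003, "ty": 0, "tz": 0.043, "wx": 0, "wy": 0, "wz": -0.004}, {"tx": -0.003, "ty": 0, "tz": 0.05, "wx": 0, "wy": 0, "wz": -0.004}, {"tx": -0.003, "ty": 0, "tz": 0.05, "wx": 0, "wy": 0, "wz": -0.004}, {"tx": -0.003, "ty": 0, "tz": 0.05, "wx": 0, "wy": 0, "wz": -0.004}])

```text
time_s: 32.0
eef_pos: [0.5359, -0.3218, 0.1385]
tool_rot: [-0.0, 0.731, -0.683, 0.0]
contact_force: [-0.7, 0.4, -2.1]
opening: 0.0115
finger_force: 40.0
```

```bash
python3 -c "
from h import *
p,r,s=pose();print(p,s['contact_force'],s['torque']);go(.536,-.322,.1344,-176)"
```

```text
[ 0.53586233 -0.32176357  0.1384879 ] [-0.66484097  0.40765759 -2.09838527] [0.06209141 0.1470796  0.00983036]
t [ 0.001 -0.     0.016] w [-0.    -0.    -0.002]
```

No contact, with the underside already below the rim. I'll finish the descent.

>>> move_arm(plan=[{"tx": 0, "ty": 0, "tz": 0.006, "wx": 0, "wy": 0, "wz": 0}, {"tx": 0, "ty": 0, "tz": 0.011, "wx": 0, "wy": 0, "wz": 0}, {"tx": 0, "ty": 0, "tz": 0.015, "wx": 0, "wy": 0, "wz": 0}, {"tx": 0, "ty": 0, "tz": 0.017, "wx": 0, "wy": 0, "wz": 0}, {"tx": 0, "ty": 0, "tz": 0.017, "wx": 0, "wy": 0, "wz": 0}])

```text
time_s: 32.62
eef_pos: [0.5358, -0.3217, 0.1344]
tool_rot: [0.0, 0.731, -0.683, -0.0]
contact_force: [-2.9, 1.7, 2.1]
opening: 0.0116
finger_force: 40.0
```

```bash
python3 -c "
from h import *
p,r,s=pose();print(p,s['contact_force'],s['torque']);go(.536,-.322,.1344,-176)"
```

```text
[ 0.53582794 -0.3217388   0.13442962] [-2.90011605  1.6678144   2.11691699] [0.33406256 0.60786946 0.02513897]
t [ 0.001 -0.001  0.   ] w [ 0.     0.    -0.002]
```

>>> move_arm(plan=[{"tx": 0, "ty": 0, "tz": 0, "wx": 0, "wy": 0, "wz": 0}, {"tx": 0, "ty": 0, "tz": 0, "wx": 0, "wy": 0, "wz": 0}, {"tx": 0, "ty": 0, "tz": 0, "wx": 0, "wy": 0, "wz": 0}, {"tx": 0, "ty": 0, "tz": -0.03, "wx": 0, "wy": 0, "wz": 0}, {"tx": 0, "ty": 0, "tz": -0.15, "wx": 0, "wy": 0, "wz": 0}, {"tx": 0, "ty": 0, "tz": -0.35, "wx": 0, "wy": 0, "wz": 0}, {"tx": 0, "ty": 0, "tz": -0.5, "wx": 0, "wy": 0, "wz": 0}, {"tx": 0.7, "ty": 0, "tz": -0.5, "wx": 0, "wy": 0, "wz": 0}, {"tx": 0.7, "ty": 0, "tz": -0.5, "wx": 0, "wy": 0, "wz": 0}, {"tx": 0.7, "ty": 0, "tz": -0.5, "wx": 0, "wy": 0, "wz": 0}, {"tx": 0.7, "ty": 0, "tz": -0.5, "wx": 0, "wy": 0, "wz": 0}], hand=0.2)

```text
time_s: 34.0
eef_pos: [0.5474, -0.4993, 0.2594]
tool_rot: [0.0, 0.73, -0.684, 0.0]
contact_force: [0.6, 0.7, 0.2]
opening: 0.0548
finger_force: 0.0
```

```bash
python3 - <<'E'
from h import *
a=capture("scene");b=capture("top")
a=cv2.resize(a[130:280,120:320],(800,600))[:, :, ::-1]
cv2.imwrite("pics/f1.png",cv2.resize(a,(480,360)))
b=cv2.resize(b[120:290,370:530],(400,425))[:,:,::-1]
o=np.zeros((425,800,3),np.uint8);o[:300,:400]=cv2.resize(a,(400,300));o[:,400:]=b
cv2.imwrite("pics/f2.png",o)
E
```

```text
(no output)
```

View pics/f2.png

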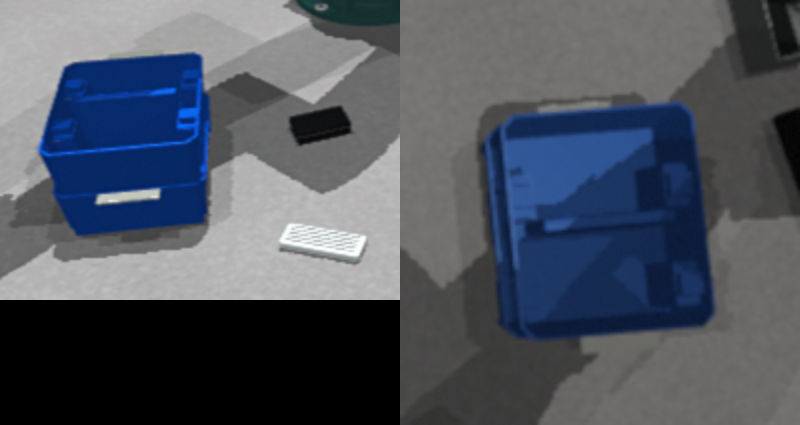

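The upper tray stands level on the lower one. Its tab is at the robot end (bottom of the top view) and the lower tray's is at the far end. The gripper is clear, so I'll hand the job in.

```bash
python3 -c "
from plant import *
print(close_job())"
```

```text
the job is handed in; nothing more can be done
None
```

The three orange drives are stacked centred and parallel in the lower tray. The barred tray stands level on its lugs above them, tab turned to the opposite end. The gripper is clear, and I handed the job in after about 34 s of robot time; no verdict was shown.

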